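# Hold the spring clip open around the record card

### The job

Squeeze the tails of the spring clip so that its jaws spread, lift it off the tray's rim, and lower it, still wide open, over about the middle of the upright card's top edge, in line with the edge, one jaw hanging well down on each side and neither touching the card, so that a note can be slipped in. Finish there still squeezing, holding the clip gaping around the edge: do not let go. Do not nip, knock or shift the card, drag the tray along or disturb the other things.

Things in the scene. Friction and masses are not known exactly. Their poses are not given: they have to be found in the camera images.
- clip: grey plastic spring clip, 68 g, nipped at first on the tray's rim, tails up, jaws down. Origin mid pivot pin; x along the pin (clip 40 mm wide, tails 34), z up to the tails, y the squeezing direction. Nipped, the tails flare to 50 mm over their outside at the top, 35 mm above the pivot; jaws end 38 mm below it. An edge can go in up to 4 mm below the pivot
- clip_tails (a point): the place to squeeze: midway between the tails, 24 mm above the pivot (clip's axes). Squeezing takes 5 N a side to start, 10 N to reach the stop; 20 N holds it there and does no harm. At the stop the tails' outer faces are upright, parallel, 22 mm apart, from 4 to 42 mm above the pivot
- clip_mouth (a point): the middle of the clip's mouth, between the jaw pads, 31 mm below the pivot (clip's axes). At the stop the jaws are 22 to 30 mm apart inside, 46 mm over the outside, and end 35 mm below the pivot
- clip_left (a joint): how far each half of the clip is swung open, rad: 0 nipped on the 4 mm rim, -0.06 shut on nothing, 0.36 squeezed fully open to the stop; the halves move alike and a spring shuts them
- card_edge (a point): the middle of the top edge of the upright card, 95 mm above the stool's top; x runs along the edge, y is square to the card's faces, z up. The card is stiff board, 100 mm wide, 3 mm thick, and stands 73 mm out of its foot
- card: the card with its loose wooden foot, 600 g; the foot is 120 mm (x, along the card) by 70 mm (y) by 22 mm high. Origin under the foot's centre, on the stool's top, which is 90 mm above the work surface; axes as for the edge
- tray: loose orange plastic tray, 140 mm (x) by 200 mm (y) by 45 mm high, walls 4 mm thick, 500 g, standing on the stool. Origin under its centre; the clip sits on its -x wall, whose middle plane is at x = -68 mm; rim 45 mm up
- opener: flat steel bottle opener lying in the tray, 125 mm long; leave alone
- jar: glass jar with a clip-on lid, 92 mm over its wire, 96 mm high, in the back row on the stool; origin under its centre; leave alone
- thermometer: white digital forehead thermometer lying in the back row, 150 mm long (y), 30 mm high; leave alone
- drawers: small two-drawer wooden unit in the back row, 90 by 150 by 100 mm high, its drawers facing away from the robot; leave alone

How it is judged (in metres and radians):
On the way:
1. the clip is squeezed open and held clear above the tray (value of joint clip_left above 0.22 rad and contact force between the fingers and clip above 2 N and contact force between clip and tray below 0.1 N and z of clip_mouth in the frame of tray above 0.055 m), for 0.2 s.
At the end, for the whole second after the job is handed in: Clip still squeezed by the fingers (over 2 N), over 0.22 rad open, at rest, within 20 deg of upright and 17 deg of the edge's line; mouth 4 to 28 mm below the card's edge, within 30 mm of its middle and 9 mm of the card's plane; card upright, touched by neither clip nor gripper (value of joint clip_left above 0.22 rad and contact force between the fingers and clip above 2 N and contact force between each of clip, the arm, the fingers and card below 0.1 N and z of clip_mouth in the frame of card_edge between -0.028 and -0.004 m and x of clip_mouth in the frame of card_edge between -0.03 and 0.03 m and y of clip_mouth in the frame of card_edge between -0.009 and 0.009 m and angle between the x axis of clip and the x axis of card_edge, either way round below 0.3 rad and angle between clip's own z axis and vertical below 0.35 rad and linear speed of clip below 0.02 m/s and angle between card's own z axis and vertical below 0.05 rad); the arm keeps its last pose, push and grip.
It fails at once if the card is nipped or knocked (over 5 N) (contact force between any of clip, the fingers, the arm and card above 5 N).
It fails at once if the card is shifted more than 20 mm (distance of card from where it was at the start of the episode above 0.02 m).
It fails at once if the tray is dragged more than 30 mm (distance of tray from where it was at the start of the episode above 0.03 m).
It fails at once if another thing is disturbed: jar, thermometer or drawer unit shifted more than 20 mm, opener more than 40 mm (distance of any of jar, thermometer, drawers from where it was at the start of the episode above 0.02 m or distance of opener from where it was at the start of the episode above 0.04 m).
It also fails if it takes over 35 s, if anything falls off the work surface, if the arm or the gripper's body presses on something with over 40 N, if the wrist force passes 120 N, or if a joint passes its speed limit or range.

### The arm

A 6-joint arm with a two-finger parallel gripper is mounted at the origin on the work surface. World frame = base frame: x ahead of the robot, y to its left, z up, the work surface at z = 0. Lengths are in mm, angles in rad, forces in N, time in s.
With the tool pointing down it reaches from about 275 to 750 mm from the base axis. Payload 10.2 kg.
Tool frame: the origin (TCP) lies on the front face of the gripper's body, between the roots of the fingers; the fingertips stand 73 mm ahead of it and the grasp point (between the pads) lies 54 mm ahead of it; z points along the fingers, y is the line along which they close (so a half turn about z gives the same grasp; the last joint's range is limited). The gripper opens to 85 mm and grips with 20 to 120 N. Pads are 22 mm wide; open, the fingers measure 114 mm over their backs; the gripper's body (76 mm by 85 mm) begins 54 mm behind the grasp point. The pads swing forward as they close: fully open they stand 13 mm farther back than shut.
Start: joints at [-1.431, 0.313, 1.498, -0, 1.331, -0.223], TCP at [186.307, -490.838, 303.894] pointing down, gripper open.
Joint ranges: [-2.94, 2.94], [-0.97, 2.17], [0.19, 2.56], [-1.23, 4.37], [0.02, 3.11], [-2.88, 2.88]. Speed limits (rad/s): [2.39, 2.39, 3.01, 3.14, 3.14, 3.14].

### API

Orientations are given as a unit quaternion [w, x, y, z].
In Python, from rig import * gives the robot as it stands.
- The arm moves only by the tool step_arm, never from a script. Its argument "plan" is a list of rows, each an object with "offset": the shift along the tool's x, y, z in cm, a list of three; "rot": the turn, a rotation vector about the tool's x, y, z in degrees, a list of three; "gripper": the finger opening in cm, from 0 to 8.54. In form: [{"offset": [x, y, z], "rot": [wx, wy, wz], "gripper": gripper}, ...]. A call has 1 to 12 rows; each row is the pose to reach, as a shift and turn from the pose commanded when the call began, along the tool's axes at that moment; what a row does not reach only later rows make up. A row lasts 1/10 s, in which the tool goes at most 50 mm and 8.59 degrees, less where a joint would pass 70% of its speed; a pose out of reach is approached as far as the arm can. A call with a gripper value outside its range is refused whole. The fingers move at their own pace and stop on an object; "squeeze" is the grip in N (left out, the last holds). Time passes only in rows, so rows that repeat a pose let the fingers close. It gives the time, the measured TCP pose, the force, the opening and the grip force at its end, in the units of the state.
- sense(): the state, without advancing time (a new reading comes with each control period).
- capture(name): name is "scene" or "top" or "wrist"; returns a dict with "color" (420x560x3 uint8, red, green, blue), "depth" (420x560 float32, mm along the optical axis (not along the pixel's ray), 0 where there is no reading), "vertical_fov" (degrees; the focal length in pixels is half the picture's height over the tangent of half this angle, whatever the lens; pixels are square), "cx", "cy" (the principal point, pixels), "rvec" (rotation vector, rad) and "tvec" (3), from world to camera coordinates, as OpenCV has them; the wrist camera has in their place "mount" (4x4, takes a point from camera to tool coordinates, whose origin is the TCP and whose axes are the flange's). Camera axes: x right, y down, z forward; pixel columns grow to the right and rows downward; lengths in mm; the calibration is good to about 2 mm. The wrist camera is an equidistant fisheye: a pixel r from the principal point sees the ray r / f radians off the axis. A picture is of the moment at which its call begins: read the wrist's pose just before it.
- finish_job(): hands the job in; it is judged then, once.
The state is a dict: "time_s": time; "joints": joint angles; "dq": joint speeds; "tau": joint torques, N m; "eef_pos": TCP position; "ee_rot": TCP orientation; "force": force on the tool from outside, world axes, zero at the start; "wrist_torque": the same for the moment, N m; "grip_width": opening from 0.0 (shut) to 1.0 (fully open); "grip_force": force on a finger pad.
Only numpy, scipy, OpenCV 4.12 (cv2) and the standard library are available. Lean on these libraries where they do the work, as an engineer would, in place of code of your own. Each camera call takes 0.05 s, during which the arm holds its last target. There are 200 camera calls.

## Working session

There is one attempt and no reset: what is moved stays moved. The work goes in short steps, Python scripts to look and compute and a tool call to move; the robot and the scene stay as the last step left them, time stands still between calls to the robot, and variables do not carry over. Pictures are saved under pics/ and viewed, at most 10 in all, crops included, and the job is handed in when it is done.

Besides the shell and the picture viewer there is one more tool, called after ">>>" by a JSON object that holds its "method" and its "body", one argument or row to a line. step_arm: Moves the arm, as the interface text tells. Its arguments: {"type":"object","properties":{"plan":{"type":"array"},"squeeze":{"type":"number"}},"required":["plan"]}

```bash
mkdir -p pics; cat > h.py <<'E'
from rig import *
import numpy as np, cv2
from scipy.spatial.transform import Rotation as R
def cloud(c):
    h,w=c["depth"].shape; f=h/2/np.tan(np.radians(c["vertical_fov"])/2)
    v,u=np.mgrid[:h,:w]; d=c["depth"].astype(float)
    P=np.dstack([(u-c["cx"])/f*d,(v-c["cy"])/f*d,d])
    M=R.from_rotvec(np.array(c["rvec"]).ravel()).as_matrix()
    P=(P-np.array(c["tvec"]).ravel())@M
    P[d==0]=np.nan
    return P
E
python3 - <<'E'
from h import *
import pickle
s=sense();print(s)
for n in("scene","top"):
    c=capture(n);pickle.dump(c,open(n+".pkl","wb"))
    cv2.imwrite(f"pics/{n}0.png",c["color"][:,:,::-1])
    print(n,c["vertical_fov"],c["cx"],c["cy"],c["rvec"],c["tvec"])
E
```

```text
{'time_s': 0.0, 'joints': array([-1.43136165e+00,  3.13467027e-01,  1.49842283e+00,  1.70398837e-05,
        1.33098686e+00, -2.23403442e-01]), 'dq': array([-0.00031177, -0.00085734,  0.00016098, -0.0006526 ,  0.00135512,
       -0.00066925]), 'tau': array([ 5.44119321e-04, -4.12253630e+01, -2.59739792e+01, -1.39507501e-04,
        4.11225119e-03,  1.74006209e-05]), 'eef_pos': array([ 186.3052893 , -490.6641487 ,  303.33166346]), 'ee_rot': array([-6.41119928e-04,  9.83588812e-01,  1.80423491e-01,  3.52149780e-05]), 'force': array([ 0.45217263, -0.02142121,  0.29647511]), 'wrist_torque': array([-0.03680791,  0.07023485,  0.03356941]), 'grip_force': 0.0, 'grip_width': 1.0008946496560054}
scene 49.09707228531329 274.88414021045025 213.34804884346886 [ 1.50275278  1.96765031 -0.93384155] [ 217.81630626 -239.63863052 1448.32363119]
top 47.5409411707418 278.5992275043806 206.4739938615882 [ 2.13674798 -2.09253303  0.20029108] [ -52.57309858  622.16416282 1093.68157733]
```

View pics/scene0.png

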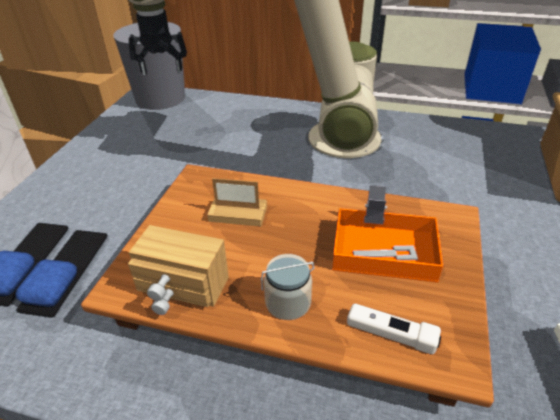

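View pics/top0.png

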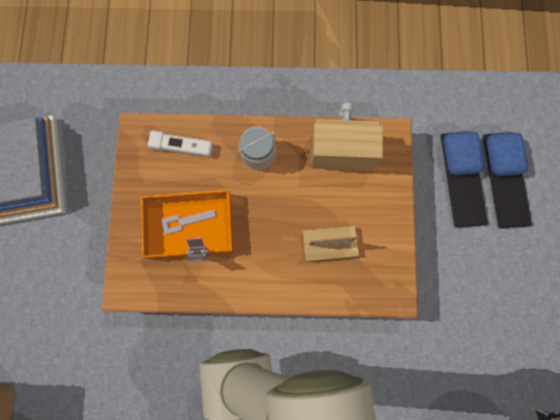

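The scene view shows the clip at (376,205) on the tray's near wall and the card at (237,195). In the top view the clip is at (197,249) and the card's edge at (332,243). The tray and card are both yawed slightly.

```bash
python3 - <<'E'
from h import *
import pickle
def line(Q,n):
    m=np.median(Q,0);q=Q[np.linalg.norm(Q-m,axis=1)<90]
    r=cv2.minAreaRect(q[:,:2].astype(np.float32));e=np.linalg.svd(q[:,:2]-q[:,:2].mean(0),full_matrices=0)[2][0]
    print(n,len(q),"mean",q.mean(0).round(1),"z",np.percentile(q[:,2],[2,50,98]).round(1),"rect",np.round(r[0],1),np.round(r[1],1),round(r[2],1),"dir",np.degrees(np.arctan2(e[1],e[0])).round(1))
for n,bc,bk in(("top",(180,230,215,268),(295,220,365,268)),("scene",(355,178,395,228),(200,172,275,228))):
    c=pickle.load(open(n+".pkl","rb"));P=cloud(c);col=c["color"];hsv=cv2.cvtColor(col,cv2.COLOR_RGB2HSV)
    def box(b):
        m=np.zeros(P.shape[:2],bool);m[b[1]:b[3],b[0]:b[2]]=1;return m
    ok=np.isfinite(P[...,2])
    grey=hsv[...,1]<90
    m=box(bc)&ok&(P[...,2]>125)&grey; line(P[m],n+" clip all")
    zc=np.percentile(P[m][:,2],97)
    line(P[m&(P[...,2]>zc-8)],n+" clip top")
    m=box(bk)&ok&(P[...,2]>135); line(P[m],n+" card")
    m=box(bk)&ok&(P[...,2]>172); line(P[m],n+" card top")
    m=box(bk)&ok&(P[...,2]>104)&(P[...,2]<118); line(P[m],n+" foot")
    o=ok&(hsv[...,0]<12)&(hsv[...,1]>200)&(P[...,2]>122)&(P[...,2]<145)&(P[...,1]<0); line(P[o],n+" rim")
E
```

```text
top clip all 340 mean [502.8 136.6 162. ] z [136.1 157.2 185.8] rect [501.  138.2] [47.1 44.1] 1.9 dir -171.6
top clip top 60 mean [501.4 136.4 182.6] z [177.6 183.  188.2] rect [501.3 136.1] [47.2 31.4] 3.6 dir -175.5
top card 199 mean [ 530.1 -159.2  170. ] z [136.2 174.8 187.5] rect [ 530.8 -159.5] [  4.3 100.4] 6.5 dir -83.5
top card top 109 mean [ 530.7 -159.2  182.9] z [172.5 184.9 187.9] rect [ 530.8 -159.4] [  4.3 100.1] 6.5 dir -83.5
top foot 1385 mean [ 529.5 -158.5  112.3] z [107.8 112.3 116.2] rect [ 531.3 -159.5] [ 70.2 120.2] 6.6 dir 95.8
  return _methods._mean(a, axis=axis, dtype=dtype,
  ret = um.true_divide(
<stdin>:5: RuntimeWarning: Mean of empty slice.
Traceback (most recent call last):
IndexError: index 0 is out of bounds for axis 0 with size 0
```

```bash
cat >> h.py <<'E'
def go(p,yaw,s=None):
    """offset (cm) and rot (deg) to TCP p (mm), tool z down, tool y at world yaw deg"""
    s=s or sense(); w,x,y,z=s["ee_rot"]; T=R.from_quat([x,y,z,w])
    a=np.radians(yaw); Y=np.array([np.cos(a),np.sin(a),0]); Z=np.array([0,0,-1.]); 
    G=R.from_matrix(np.column_stack([np.cross(Y,Z),Y,Z]))
    print("tcp",s["eef_pos"].round(1),"offset cm",(T.inv().apply(np.array(p)-s["eef_pos"])/10).round(2),"rot",(T.inv()*G).as_rotvec(degrees=True).round(2))
E
python3 - <<'E'
from h import *
import pickle
c=pickle.load(open("top.pkl","rb"));P=cloud(c);hsv=cv2.cvtColor(c["color"],cv2.COLOR_RGB2HSV)
z=P[...,2]
o=np.isfinite(z)&(hsv[...,0]<14)&(hsv[...,1]>190)&(z>125)&(z<145)&(P[...,1]>20)
Q=P[o];print(len(Q),np.percentile(Q[:,2],[5,50,95]),cv2.minAreaRect(Q[:,:2].astype(np.float32)))
b=Q[(Q[:,0]<520)]
print(np.polyfit(b[:,1],b[:,0],1),len(b))
# clip tails: two groups
g=np.zeros_like(o);g[230:268,180:215]=1
K=P[g&(z>140)&(hsv[...,1]<90)]
for zl in range(140,192,6):
    k=K[(K[:,2]>=zl)&(K[:,2]<zl+6)]
    if len(k)>3:print(zl,len(k),k.min(0).round(),k.max(0).round())
go([501,137,340],4)
E
```

```text
46 [125.05104881 127.63611702 134.0549124 ] ((563.1970825195312, 186.84286499023438), (136.34425354003906, 156.208740234375), 5.541487216949463)
[-5.55088451e-02  5.08970616e+02] 11
140 7 [505. 120. 140.] [510. 153. 146.]
146 45 [491. 117. 147.] [511. 158. 152.]
152 119 [488. 116. 152.] [515. 158. 158.]
158 35 [488. 121. 158.] [517. 151. 164.]
164 29 [485. 120. 164.] [520. 150. 170.]
170 28 [482. 119. 171.] [521. 151. 176.]
176 31 [482. 119. 176.] [525. 152. 182.]
182 35 [477. 121. 182.] [525. 153. 188.]
tcp [ 186.3 -490.7  303.4] offset cm [ 51.7  -47.52  -3.59] rot [-5.000e-02 -6.000e-02 -7.321e+01]
```

>>> {"method": "step_arm", "body": {
  "plan": [
    {"offset": [51.7,-47.5,-3.6],"rot": [0,0,-73.5],"gripper": 8.5},
    {"offset": [51.7,-47.5,-3.6],"rot": [0,0,-73.5],"gripper": 8.5},
    {"offset": [51.7,-47.5,-3.6],"rot": [0,0,-73.5],"gripper": 8.5},
    {"offset": [51.7,-47.5,-3.6],"rot": [0,0,-73.5],"gripper": 8.5},
    {"offset": [51.7,-47.5,-3.6],"rot": [0,0,-73.5],"gripper": 8.5},
    {"offset": [51.7,-47.5,-3.6],"rot": [0,0,-73.5],"gripper": 8.5},
    {"offset": [51.7,-47.5,-3.6],"rot": [0,0,-73.5],"gripper": 8.5},
    {"offset": [51.7,-47.5,-3.6],"rot": [0,0,-73.5],"gripper": 8.5},
    {"offset": [51.7,-47.5,-3.6],"rot": [0,0,-73.5],"gripper": 8.5},
    {"offset": [51.7,-47.5,-3.6],"rot": [0,0,-73.5],"gripper": 8.5},
    {"offset": [51.7,-47.5,-3.6],"rot": [0,0,-73.5],"gripper": 8.5},
    {"offset": [51.7,-47.5,-3.6],"rot": [0,0,-73.5],"gripper": 8.5}
  ]
}}

```text
time_s: 1.3
eef_pos: [455.4, 47.0, 334.7]
ee_rot: [0.0, 0.68, 0.733, -0.0]
force: [0.1, -1.6, 0.0]
grip_width: 0.992
grip_force: 0.0
```

```bash
python3 -c "
from h import *
go([501.3,136.5,340],3.5)"
```

```text
tcp [455.4  47.  334.7] offset cm [ 8.58  5.25 -0.54] rot [-0.    0.01  0.8 ]
```

>>> {"method": "step_arm", "body": {
  "plan": [
    {"offset": [8.6,5.2,-0.5],"rot": [0,0,0.8],"gripper": 8.5},
    {"offset": [8.6,5.2,-0.5],"rot": [0,0,0.8],"gripper": 8.5},
    {"offset": [8.6,5.2,-0.5],"rot": [0,0,0.8],"gripper": 8.5},
    {"offset": [8.6,5.2,-0.5],"rot": [0,0,0.8],"gripper": 8.5},
    {"offset": [8.6,5.2,-0.5],"rot": [0,0,0.8],"gripper": 8.5}
  ]
}}

```text
time_s: 1.8
eef_pos: [500.1, 133.6, 339.4]
ee_rot: [-0.0, 0.686, 0.728, -0.0]
force: [0.6, -0.2, 0.9]
grip_width: 0.998
grip_force: 0.0
```

```bash
python3 - <<'E'
from h import *
go([501.3,136.5,340],3.5)
s=sense();c=capture("wrist");cv2.imwrite("pics/w1.png",c["color"][:,:,::-1])
print(c["vertical_fov"],c["cx"],c["cy"],np.round(c["mount"],3))
import pickle;pickle.dump((s,c),open("w1.pkl","wb"))
E
```

```text
tcp [500.1 133.6 339.4] offset cm [ 0.28  0.14 -0.06] rot [-0.04  0.01 -0.06]
65.70646984690485 278.58342523505536 207.21953714431666 [[ 1.0000e-03 -9.5500e-01 -2.9600e-01  7.4625e+01]
 [ 1.0000e+00  1.0000e-03  0.0000e+00 -2.2900e-01]
 [ 0.0000e+00 -2.9600e-01  9.5500e-01 -6.9809e+01]
 [ 0.0000e+00  0.0000e+00  0.0000e+00  1.0000e+00]]
```

View pics/w1.png

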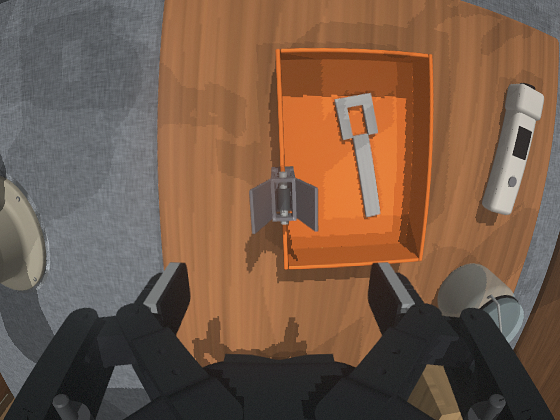

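The wrist view shows the clip at about (284,200) on the wall, flaring symmetrically, and squarely aligned with the fingers. I'll measure it with the fisheye depth.

```bash
cat >> h.py <<'E'
def wcloud(s,c):
    d=c["depth"].astype(float);h,w=d.shape;f=h/2/np.tan(np.radians(c["vertical_fov"])/2)
    v,u=np.mgrid[:h,:w];x=(u-c["cx"])/f;y=(v-c["cy"])/f;r=np.hypot(x,y)+1e-9
    t=np.tan(np.minimum(r,1.5));P=np.dstack([x/r*t*d,y/r*t*d,d])
    M=np.array(c["mount"]);P=P@M[:3,:3].T+M[:3,3]
    q=s["ee_rot"];P=P@R.from_quat([q[1],q[2],q[3],q[0]]).as_matrix().T+s["eef_pos"]
    P[d==0]=np.nan;return P
E
python3 - <<'E'
from h import *
import pickle
s,c=pickle.load(open("w1.pkl","rb"));P=wcloud(s,c);hsv=cv2.cvtColor(c["color"],cv2.COLOR_RGB2HSV);z=P[...,2]
g=np.zeros(z.shape,bool);g[160:240,243:325]=1
K=P[g&(z>138)&(hsv[...,1]<110)&(z<195)]
for zl in range(140,195,6):
    k=K[(K[:,2]>=zl)&(K[:,2]<zl+6)]
    if len(k)>3:print(zl,len(k),k.min(0).round(1),k.max(0).round(1))
k=K[K[:,2]>178];print(cv2.minAreaRect(k[:,:2].astype(np.float32)),np.percentile(K[:,2],99.5))
w=np.zeros(z.shape,bool);w[50:265,274:292]=1
b=P[w&(z>131)&(z<139)&(hsv[...,1]>150)];print(len(b),np.polyfit(b[:,1],b[:,0],1),b.mean(0))
p=np.polyfit(b[:,1],b[:,0],1);print("wall x at y=136.5",np.polyval(p,136.5),np.degrees(p[0]))
E
```

```text
140 37 [492.2 120.1 140.1] [511.4 154.6 146. ]
146 240 [490.9 113.  146. ] [512.7 158.  152. ]
152 990 [487.9 113.9 152. ] [516.9 157.5 158. ]
158 263 [486.5 117.6 158. ] [519.4 154.3 164. ]
164 286 [484.5 117.7 164. ] [521.2 154.3 170. ]
170 309 [480.5 117.2 170. ] [523.9 154.6 176. ]
176 336 [480.  117.8 176. ] [526.  155.2 182. ]
182 444 [477.6 117.1 182.1] [529.1 155.  186.7]
((503.27056884765625, 136.1383514404297), (49.14362335205078, 33.640567779541016), 5.849661827087402) 186.0964907215747
806 [-9.40667444e-02  5.16263955e+02] [498.85379157 185.08308169 134.55881656]
wall x at y=136.5 503.42384389577745 -5.389627445552543
```

```bash
python3 -c "
from h import *
go([503,136.2,228],5.6)"
```

```text
tcp [500.1 133.4 339.6] offset cm [ 0.27  0.31 11.16] rot [-0.02  0.01 -2.2 ]
```

>>> {"method": "step_arm", "body": {
  "plan": [
    {"offset": [0.3,0.3,3],"rot": [0,0,-2.2],"gripper": 8.5},
    {"offset": [0.3,0.3,6],"rot": [0,0,-2.2],"gripper": 8.5},
    {"offset": [0.3,0.3,9],"rot": [0,0,-2.2],"gripper": 8.5},
    {"offset": [0.3,0.3,9],"rot": [0,0,-2.2],"gripper": 8.5},
    {"offset": [0.3,0.3,9],"rot": [0,0,-2.2],"gripper": 8.5}
  ]
}}

```text
time_s: 2.35
eef_pos: [503.4, 136.8, 250.7]
ee_rot: [0.0, 0.672, 0.741, 0.0]
force: [0.0, 0.4, 1.0]
grip_width: 0.997
grip_force: 0.0
```

```bash
python3 -c "
from h import *
go([503,136.2,228],5.6)"
```

```text
tcp [503.4 136.8 250.7] offset cm [-0.06 -0.05  2.27] rot [0.04 0.01 0.01]
```

>>> {"method": "step_arm", "body": {
  "plan": [
    {"offset": [-0.05,-0.05,1.2],"rot": [0,0,0],"gripper": 8.5},
    {"offset": [-0.05,-0.05,2.3],"rot": [0,0,0],"gripper": 8.5},
    {"offset": [-0.05,-0.05,2.3],"rot": [0,0,0],"gripper": 6},
    {"offset": [-0.05,-0.05,2.3],"rot": [0,0,0],"gripper": 5},
    {"offset": [-0.05,-0.05,2.3],"rot": [0,0,0],"gripper": 4},
    {"offset": [-0.05,-0.05,2.3],"rot": [0,0,0],"gripper": 3},
    {"offset": [-0.05,-0.05,2.3],"rot": [0,0,0],"gripper": 1.5},
    {"offset": [-0.05,-0.05,2.3],"rot": [0,0,0],"gripper": 1.5},
    {"offset": [-0.05,-0.05,2.3],"rot": [0,0,0],"gripper": 1.5},
    {"offset": [-0.05,-0.05,2.3],"rot": [0,0,0],"gripper": 1.5}
  ],
  "squeeze": 22
}}

```text
time_s: 3.35
eef_pos: [502.7, 137.0, 226.6]
ee_rot: [-0.0, 0.671, 0.741, -0.0]
force: [-0.1, 0.2, -0.4]
grip_width: 0.244
grip_force: 26.7
```

```bash
python3 - <<'E'
from h import *
s=sense();print(s["eef_pos"],s["grip_width"]*85.4,s["grip_force"],s["force"])
c=capture("wrist");cv2.imwrite("pics/w2.png",c["color"][:,:,::-1])
E
```

```text
[502.73588308 137.04261031 226.62636275] 20.84421995161491 26.732760965824127 [-0.0633563   0.15099138 -0.44796923]
```

View pics/w2.png

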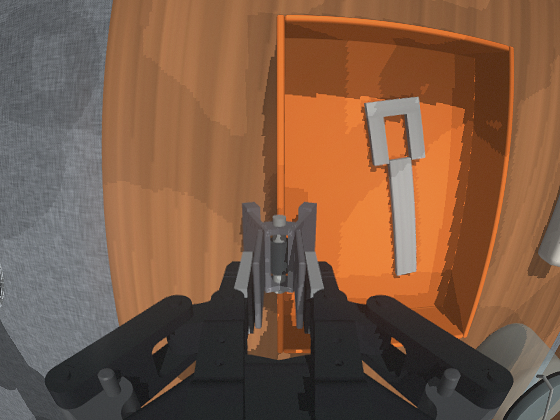

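The tails are squeezed to the stop, with the jaws gaping evenly either side of the wall at u≈280. I'll lift straight up.

>>> {"method": "step_arm", "body": {
  "plan": [
    {"offset": [0,0,-1],"rot": [0,0,0],"gripper": 1.5},
    {"offset": [0,0,-2.5],"rot": [0,0,0],"gripper": 1.5},
    {"offset": [0,0,-5],"rot": [0,0,0],"gripper": 1.5},
    {"offset": [0,0,-8],"rot": [0,0,0],"gripper": 1.5},
    {"offset": [0,0,-11.5],"rot": [0,0,0],"gripper": 1.5},
    {"offset": [0,0,-11.5],"rot": [0,0,0],"gripper": 1.5},
    {"offset": [0,0,-11.5],"rot": [0,0,0],"gripper": 1.5},
    {"offset": [0,0,-11.5],"rot": [0,0,0],"gripper": 1.5}
  ]
}}

```text
time_s: 4.2
eef_pos: [502.5, 137.0, 340.8]
ee_rot: [-0.001, 0.671, 0.741, -0.001]
force: [-1.0, -0.5, -0.2]
grip_width: 0.25
grip_force: 26.7
```

```bash
python3 -c "
from h import *
s=sense();print(s['grip_width']*85.4,s['grip_force'],s['force'])
go([532,-159.4,342],6.5)"
```

```text
21.316991661339728 26.707377433776855 [-1.01943999 -0.45559848 -0.2300324 ]
tcp [502.5 137.  340.8] offset cm [-29.79   0.    -0.12] rot [-0.1  -0.01 -0.82]
```

>>> {"method": "step_arm", "body": {
  "plan": [
    {"offset": [-3,0,-0.1],"rot": [0,0,-0.8],"gripper": 1.5},
    {"offset": [-6.5,0,-0.1],"rot": [0,0,-0.8],"gripper": 1.5},
    {"offset": [-10,0,-0.1],"rot": [0,0,-0.8],"gripper": 1.5},
    {"offset": [-13.5,0,-0.1],"rot": [0,0,-0.8],"gripper": 1.5},
    {"offset": [-17,0,-0.1],"rot": [0,0,-0.8],"gripper": 1.5},
    {"offset": [-20.5,0,-0.1],"rot": [0,0,-0.8],"gripper": 1.5},
    {"offset": [-24,0,-0.1],"rot": [0,0,-0.8],"gripper": 1.5},
    {"offset": [-27.5,0,-0.1],"rot": [0,0,-0.8],"gripper": 1.5},
    {"offset": [-29.8,0,-0.1],"rot": [0,0,-0.8],"gripper": 1.5},
    {"offset": [-29.8,0,-0.1],"rot": [0,0,-0.8],"gripper": 1.5},
    {"offset": [-29.8,0,-0.1],"rot": [0,0,-0.8],"gripper": 1.5},
    {"offset": [-29.8,0,-0.1],"rot": [0,0,-0.8],"gripper": 1.5}
  ]
}}

```text
time_s: 5.4
eef_pos: [532.2, -158.5, 342.3]
ee_rot: [-0.0, 0.666, 0.746, -0.0]
force: [-0.3, 1.2, -1.0]
grip_width: 0.246
grip_force: 26.7
```

```bash
python3 - <<'E'
from h import *
import pickle
s=sense();print(s['grip_width']*85.4,s['eef_pos'])
c=capture("wrist");cv2.imwrite("pics/w3.png",c["color"][:,:,::-1]);pickle.dump((s,c),open("w3.pkl","wb"))
go([532,-159.4,342],6.5)
for n in("top","scene"):
    c=capture(n);pickle.dump(c,open(n+"3.pkl","wb"))
P=wcloud(s,pickle.load(open("w3.pkl","rb"))[1]);z=P[...,2]
m=(z>178)&(z<192)&(abs(P[...,1]+159)<70)&(abs(P[...,0]-531)<25)
k=P[m];print(len(k),cv2.minAreaRect(k[:,:2].astype(np.float32)),np.percentile(k,[2,50,98],axis=0))
E
```

```text
21.031500274999928 [ 532.2193195  -158.54039368  342.29545225]
tcp [ 532.2 -158.5  342.4] offset cm [-0.09 -0.04  0.04] rot [-0.02 -0.02  0.06]
272 ((529.8644409179688, -135.31887817382812), (2.2064194679260254, 49.27560806274414), 6.599382400512695) [[ 526.36673203 -158.60322408  183.23882512]
 [ 529.74905402 -134.25798003  184.86274405]
 [ 533.28856591 -111.17654501  185.93514316]]
```

View pics/w3.png

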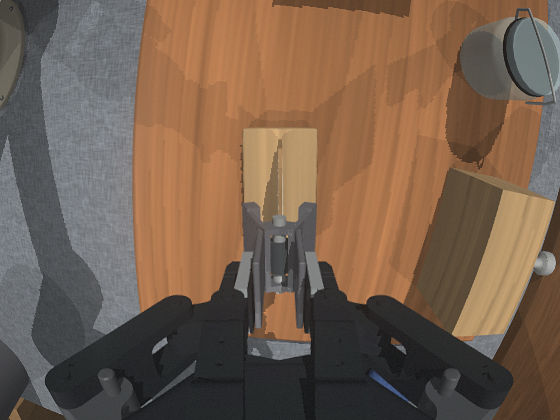

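Seen past the clip, the card edge lies at u≈281, centred between the jaws (pivot at u≈279). Yaw is 6.6° and the edge is at z≈185. I'll lower straight down.

>>> {"method": "step_arm", "body": {
  "plan": [
    {"offset": [-0.1,0,0.8],"rot": [0,0,0],"gripper": 1.5},
    {"offset": [-0.1,0,1.8],"rot": [0,0,0],"gripper": 1.5},
    {"offset": [-0.1,0,2.8],"rot": [0,0,0],"gripper": 1.5},
    {"offset": [-0.1,0,3.5],"rot": [0,0,0],"gripper": 1.5},
    {"offset": [-0.1,0,3.5],"rot": [0,0,0],"gripper": 1.5}
  ]
}}

```text
time_s: 6.05
eef_pos: [532.1, -160.4, 306.2]
ee_rot: [-0.001, 0.666, 0.746, -0.0]
force: [-0.2, -0.1, -1.0]
grip_width: 0.242
grip_force: 26.7
```

```bash
python3 - <<'E'
from h import *
s=sense();c=capture("wrist");P=wcloud(s,c);z=P[...,2]
print(s['eef_pos'],s['force'])
m=(z>178)&(z<192)&(abs(P[...,1]+150)<70)&(abs(P[...,0]-531)<8)
k=P[m];print(len(k),cv2.minAreaRect(k[:,:2].astype(np.float32)))
m=np.zeros(z.shape,bool);m[200:245,240:322]=1
T=(P-s['eef_pos'])[m&(z>175)&(z<270)]
print("clip z rel tcp",np.percentile(T[:,2],[2,10,50,90,98]).round(1))
w=P[225:232,275:286];print("pin",(np.nanmedian(w.reshape(-1,3),0)-s['eef_pos']).round(1))
c=capture("scene");i=c["color"][130:260,160:330,::-1];cv2.imwrite("pics/s4.png",cv2.resize(i,None,fx=4,fy=4,interpolation=cv2.INTER_CUBIC))
E
```

```text
[ 532.11243366 -160.36870736  306.232459  ] [-0.21126437 -0.06440406 -0.97156842]
333 ((533.1427612304688, -160.41159057617188), (2.482792854309082, 99.63497161865234), 6.545308589935303)
clip z rel tcp [-121.3 -116.8  -95.8  -79.4  -69.1]
pin [ -1.6  16.5 -82.2]
```

View pics/s4.png

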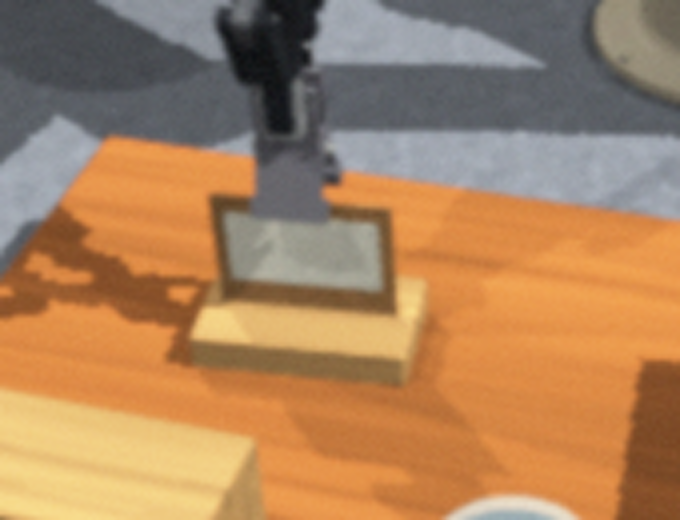

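The crop shows the clip hanging centrally over the card (about 290,200), upright and in line. The wrist depth shows the whole edge centred at (533.1, -160.4), so I need 1 mm more in +x and then the rest of the descent.

>>> {"method": "step_arm", "body": {
  "plan": [
    {"offset": [0,0.1,0.4],"rot": [0,0,0],"gripper": 1.5},
    {"offset": [0,0.1,0.9],"rot": [0,0,0],"gripper": 1.5},
    {"offset": [0,0.1,1.5],"rot": [0,0,0],"gripper": 1.5},
    {"offset": [0,0.1,2.1],"rot": [0,0,0],"gripper": 1.5},
    {"offset": [0,0.1,2.6],"rot": [0,0,0],"gripper": 1.5},
    {"offset": [0,0.1,2.9],"rot": [0,0,0],"gripper": 1.5},
    {"offset": [0,0.1,2.9],"rot": [0,0,0],"gripper": 1.5},
    {"offset": [0,0.1,2.9],"rot": [0,0,0],"gripper": 1.5},
    {"offset": [0,0.1,2.9],"rot": [0,0,0],"gripper": 1.5}
  ]
}}

```text
time_s: 7.05
eef_pos: [533.4, -160.4, 278.9]
ee_rot: [0.0, 0.666, 0.746, 0.0]
force: [0.0, -0.9, -0.5]
grip_width: 0.247
grip_force: 26.7
```

```bash
python3 - <<'E'
from h import *
s=sense();c=capture("wrist");P=wcloud(s,c);z=P[...,2]
print(s['eef_pos'],s['force'],s['grip_width']*85.4,s['grip_force'])
m=(z>178)&(z<192)&(abs(P[...,1]+150)<70)&(abs(P[...,0]-531)<8)
k=P[m];print(len(k),cv2.minAreaRect(k[:,:2].astype(np.float32)))
a=cv2.resize(c["color"][150:360,170:390,::-1],(400,382))
c=capture("scene");P=cloud(c);z=P[...,2]
b=cv2.resize(c["color"][140:230,190:285,::-1],(400,382),interpolation=cv2.INTER_CUBIC)
cv2.imwrite("pics/s5.png",np.hstack([a,b]))
E
```

```text
[ 533.44777694 -160.4073294   278.9035845 ] [ 0.04627921 -0.87983447 -0.48633362] 21.070597924886506 26.71371728181839
593 ((531.06103515625, -160.97763061523438), (15.669448852539062, 99.88658905029297), 0.08280792087316513)
```

View pics/s5.png

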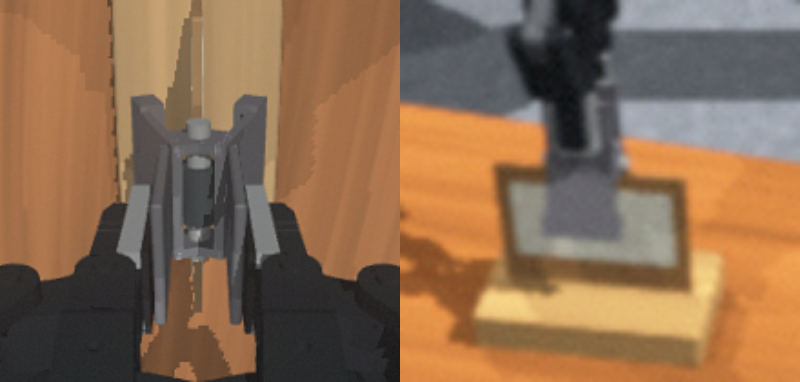

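The left half shows the card edge (u≈195) centred between the spread jaws. The right half shows the near jaw hanging well down on the card at about (580,235). One check of how deep the jaw end hangs before handing in.

```bash
python3 - <<'E'
from h import *
c=capture("scene");P=cloud(c)
for r in range(182,200,1): print(r,P[r,229:236:3].round(0).tolist(),c["color"][r,232])
E
```

```text
182 [[549.0, -166.0, 188.0], [546.0, -160.0, 186.0], [548.0, -153.0, 189.0]] [102 101 107]
183 [[547.0, -167.0, 183.0], [547.0, -160.0, 184.0], [546.0, -154.0, 185.0]] [102 101 107]
184 [[550.0, -166.0, 183.0], [549.0, -160.0, 183.0], [548.0, -153.0, 184.0]] [106 104 109]
185 [[548.0, -167.0, 179.0], [549.0, -160.0, 181.0], [549.0, -153.0, 183.0]] [104 103 110]
186 [[552.0, -166.0, 179.0], [550.0, -159.0, 179.0], [550.0, -153.0, 180.0]] [104 102 110]
187 [[552.0, -166.0, 177.0], [550.0, -160.0, 176.0], [550.0, -153.0, 178.0]] [103 101 107]
188 [[552.0, -166.0, 174.0], [552.0, -159.0, 175.0], [551.0, -153.0, 176.0]] [103 103 109]
189 [[554.0, -165.0, 173.0], [552.0, -159.0, 173.0], [552.0, -153.0, 174.0]] [104 103 107]
190 [[555.0, -165.0, 171.0], [552.0, -160.0, 170.0], [554.0, -152.0, 173.0]] [103 103 107]
191 [[555.0, -165.0, 169.0], [553.0, -159.0, 168.0], [552.0, -153.0, 169.0]] [103 102 104]
192 [[555.0, -165.0, 166.0], [555.0, -159.0, 167.0], [552.0, -153.0, 166.0]] [102 103 106]
193 [[558.0, -165.0, 165.0], [555.0, -159.0, 164.0], [555.0, -152.0, 166.0]] [105 105 109]
194 [[558.0, -165.0, 162.0], [558.0, -158.0, 164.0], [554.0, -153.0, 162.0]] [101 102 106]
195 [[559.0, -165.0, 161.0], [557.0, -159.0, 161.0], [558.0, -151.0, 163.0]] [110 110 112]
196 [[537.0, -175.0, 140.0], [558.0, -159.0, 159.0], [557.0, -152.0, 160.0]] [134 132 128]
197 [[535.0, -176.0, 135.0], [536.0, -168.0, 138.0], [537.0, -161.0, 140.0]] [153 152 141]
198 [[539.0, -174.0, 136.0], [539.0, -167.0, 137.0], [537.0, -161.0, 137.0]] [160 160 146]
199 [[539.0, -175.0, 133.0], [538.0, -168.0, 133.0], [536.0, -162.0, 133.0]] [160 159 144]
```

```bash
python3 -c "
from rig import *
print(finish_job())"
```

```text
the job is handed in; nothing more can be done
None
```

I handed the job in at about 7 s, with the clip held squeezed open around the middle of the card's top edge, its mouth about 20 mm below the edge and both jaws clear of the card by my measurements; no verdict was returned.

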